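# Lock a wound filter cartridge into the bench water filter

### The job

Slide the wound filter cartridge that has the fin straight up off its draining post and plug it into the round grey filter base: lugs down through the two gaps in the collar, press in against the spring, turn clockwise (seen from above) about a quarter turn to the stop, so that the fin lines up with the two pipe ports, then ease off so that the spring lifts the lugs into their notches. Finish while still gripping the cartridge there, locked and upright: do not let go, I am about to open the water. Leave the plain cartridge, bowl, bottle and beaker where they stand.

Things in the scene. Friction and masses are not known exactly. Their poses are not given: they have to be found in the camera images.
- cartridge: white string-wound filter cartridge, 146 mm tall, 135 to 250 g, loose, at first upright on one of the rack's two posts (origin 5 mm above the bench). Origin: centre of its spigot's underside; z up its axis, x along fin and lugs (half a turn is the same). Hollow spigot 36 mm across, z 0 to 28 mm, 24 mm bore, 70 mm deep; above it the body, 58 mm across, z 28 to 116 mm; fin on top
- fin (a point): centre of the flat grip fin on top of the cartridge, 131 mm above the cartridge's origin; the fin is 44 mm long (along the cartridge's x), 12 mm thick (y) and 30 mm high, directly above the two lugs
- lug (a point): middle of one of the spigot's two bayonet lugs, 20.5 mm from the cartridge's axis along +x, 11 mm above its origin; the other is opposite, along -x. Each is 10 mm wide, 6 mm high and reaches 25 mm from the axis
- holder: grey round filter base screwed to the bench, 96 mm across (112 mm at its foot), 50 mm high, with two opposite pipe ports reaching 85 mm from its axis. Origin: on its axis at bench level; z up; x runs through both ports. Inside: cavity 55 mm across with a hard seat for the spigot at z 24 mm
- collar (a point): centre of the filter base's mouth, 50 mm above the bench: a collar (lip) of 38 to 40 mm inner diameter, 8 mm thick. The lugs pass under it once the cartridge's origin is below 28 mm above the bench; push it down to 24 to 26 mm (15 N or so) and turn it there
- gap (a point): middle of one of the collar's two entry gaps for the lugs, 22.5 mm from the axis, 80 degrees counter-clockwise (from above) of the holder's +x; the other is opposite. Gaps are 15 mm wide and reach 27 mm from the axis
- notch (a point): middle of one of two locking notches, 4 mm deep, 13 mm wide, in the collar's underside at the holder's +x and -x (in line with the ports), 80 degrees clockwise of the gaps; a stop ends the turn at 80 to 83 degrees. When the push is eased the spring lifts the lugs into them and the cartridge's origin stands 32 mm above the bench: locked
- spring_plate (a joint): steel spring plate, 30 mm across, in the middle of the filter base, which pushes the spigot up: travel in m, 0 when free (plate top 36 mm above the bench), growing downwards, 0.004 when the cartridge is locked, 0.012 when the spigot is on the hard seat; 4 N at 0, plus 1 N per mm
- rack: stainless steel drip tray, 130 mm (x) by 260 mm (y), rim 18 mm high, floor 5 mm above the bench, fixed, with two upright steel posts of 18 mm diameter at y = +60 and -60 mm, their tops 65 mm above the bench. Origin: centre of its underside. Lift the cartridge by more than 60 mm to clear its post
- plain_cartridge: bystander on the other post: plain wound cartridge without fin, spigot or lugs, 57 mm diameter, 100 mm tall; origin: centre of its underside
- bowl: bystander: the filter's clear plastic bowl, taken off, standing mouth up on the bench, 112 mm across, 140 mm tall; origin: centre of its underside
- bottle: bystander: small clear bottle with a blue cap, 64 mm diameter, 115 mm tall; origin: centre of its underside
- beaker: bystander: glass beaker, 72 mm diameter, 90 mm tall; origin: centre of its underside
Not all that is in view belongs to the job. Leave any green or yellow look-alike of the cartridge alone.

How it is judged:
By the outcome, as a careful person would: the job done as asked, in the order asked, and still so for the second after the job is handed in, while the arm keeps its last pose, push and grip.
It also fails if it takes over 48 s, if anything falls off the work surface, if the arm or the gripper's body presses on something with over 40 N, if the wrist force passes 120 N, or if a joint passes its speed limit or range.

### The arm

A 6-joint arm with a two-finger parallel gripper is mounted at the origin on the work surface. World frame = base frame: x ahead of the robot, y to its left, z up, the work surface at z = 0. Lengths are in m, angles in rad, forces in N, time in s.
With the tool pointing down it reaches from about 0.35 to 0.85 m from the base axis. Payload 8.1 kg.
Tool frame: the origin (TCP) lies at the centre of the arm's flange, where the gripper is bolted on; the fingertips stand 186 mm ahead of it and the grasp point (between the pads) lies 167 mm ahead of it; z points along the fingers, y is the line along which they close (so a half turn about z gives the same grasp; the last joint's range is limited). The gripper opens to 93 mm and grips with 3 to 60 N. Pads are 15 mm wide; open, the fingers measure 128 mm over their backs; the gripper's body (75 mm by 188 mm) begins 65 mm behind the grasp point.
Start: joints at [-1.283, 0.13, 1.488, -0, 1.523, -0.085], TCP at [0.219, -0.559, 0.405] pointing down, gripper open.
Joint ranges: [-2.96, 2.96], [-0.89, 2.26], [0.02, 2.5], [-1.34, 4.48], [0, 2.73], [-2.66, 2.66]. Speed limits (rad/s): [2.39, 2.39, 2.79, 3.14, 3.14, 3.14].

### API

Orientations are given as a rotation vector (axis times angle).
In Python, from plant import read_state, read_camera, camera_params, robot gives the robot as it stands.
- The arm moves only by the tool carry_out, never from a script. Its argument "targets" is a list of rows, each an object of numbers: "hand": the opening in per cent of the stroke, from 0 (shut) to 100 (fully open); "x", "y", "z": the shift along the tool's x, y, z in m; "ax", "ay", "az": the turn, a rotation vector about the tool's x, y, z in rad. In form: [{"hand": .., "x": .., "y": .., "z": .., "ax": .., "ay": .., "az": ..}, ...]. A call has 1 to 8 rows; each row is the pose to reach, as a shift and turn from the pose commanded when the call began, along the tool's axes at that moment; what a row does not reach only later rows make up. A row lasts 1/8 s, in which the tool goes at most 62.5 mm and 10.7 degrees, less where a joint would pass 70% of its speed; a pose out of reach is approached as far as the arm can. A call with a gripper value outside its range is refused whole. The fingers move at their own pace and stop on an object; "newtons" is the grip in N (left out, the last holds). Time passes only in rows, so rows that repeat a pose let the fingers close. It gives the time, the measured TCP pose, the force, the opening and the grip force at its end, in the units of the state.
- read_state(): the state, without advancing time (a new reading comes with each control period).
- read_camera(name): name is "scene" or "top" or "wrist"; returns (picture, depth): 480x640x3 uint8, blue, green, red; 480x640 float32, m along the optical axis (not along the pixel's ray), 0 where there is no reading.
- camera_params(name): a dict with "fx", "fy", "cx", "cy" (pixels), "k1" (the pictures are not rectified: a ray, as slopes to the right and down, at radius r is drawn at 1 + k1 r^2 times it, then the intrinsics apply), "position" and "rotation" of the camera in the world. Camera axes: x right, y up, looking along -z (the intrinsics and any distortion apply to the point x, -y, -z); pixel columns grow to the right and rows downward; lengths in m; the calibration is good to about 2 mm. A picture is of the moment at which its call begins: read the wrist's pose just before it. camera_params takes no time and is no camera call; for the wrist camera it gives the pose at the moment of the call.
- robot.close_job(): hands the job in; it is judged then, once.
The state is a dict: "t": time; "q": joint angles; "dq": joint speeds; "joint_torque": joint torques, N m; "tool_pos": TCP position; "orientation": TCP orientation; "force": force on the tool from outside, world axes, zero at the start; "wrist_torque": the same for the moment, N m; "opening": finger opening in m; "gripper_force": force on a finger pad.
Only numpy, scipy, OpenCV 4.12 (cv2) and the standard library are available. Lean on these libraries where they do the work, as an engineer would, in place of code of your own. Each camera call takes 0.05 s, during which the arm holds its last target. There are 200 camera calls.

## Working session

There is one attempt and no reset: what is moved stays moved. The work goes in short steps, Python scripts to look and compute and a tool call to move; the robot and the scene stay as the last step left them, time stands still between calls to the robot, and variables do not carry over. Pictures are saved under pics/ and viewed, at most 10 in all, crops included, and the job is handed in when it is done.

Besides the shell and the picture viewer there is one more tool, called after "Request:" as name(argument=value, ...) on one line, values as JSON. carry_out: Moves the arm, as the interface text tells. Its arguments: {"type":"object","properties":{"targets":{"type":"array","items":{"type":"object","properties":{"hand":{"type":"number"},"x":{"type":"number"},"y":{"type":"number"},"z":{"type":"number"},"ax":{"type":"number"},"ay":{"type":"number"},"az":{"type":"number"}}}},"newtons":{"type":"number"}},"required":["targets"]}

```bash
mkdir -p pics
cat > h.py <<'E'
import numpy as np, cv2
from scipy.spatial.transform import Rotation as R
from plant import read_state, read_camera, camera_params, robot
def rays(c,uv):
    uv=np.atleast_2d(np.float64(uv)); K=np.array([[c['fx'],0,c['cx']],[0,c['fy'],c['cy']],[0,0,1]])
    n=cv2.undistortPoints(uv[:,None],K,np.array([c['k1'],0,0,0.]))[:,0]
    Rm=np.array(c['rotation']); Rm=Rm if Rm.shape==(3,3) else R.from_rotvec(Rm).as_matrix()
    return np.c_[n[:,0],-n[:,1],-np.ones(len(n))]@Rm.T
def onz(c,uv,z):
    d=rays(c,uv);p=np.array(c['position']);return p+d*((z-p[2])/d[:,2])[:,None]
def depthpts(c,dep):
    v,u=np.mgrid[0:480,0:640]; return (np.array(c['position'])+rays(c,np.c_[u.ravel(),v.ravel()])*dep.reshape(-1,1)).reshape(480,640,3)
E
python3 - <<'E'
from h import *
ims=[]
for n in("scene","top","wrist"):
    c=camera_params(n);im,d=read_camera(n);cv2.imwrite(f"pics/{n}0.png",im);np.savez(f"{n}0.npz",im=im,d=d,c=np.array(c,dtype=object))
    print(n,c,(d>0).mean())
s=read_state();print({k:np.round(v,3) for k,v in s.items()})
E
```

```text
scene {'fx': 464.9108527627564, 'fy': 464.9108527627564, 'cx': 327.0757365691678, 'cy': 235.99567135514755, 'k1': -0.04577479075502702, 'position': array([1.09020343, 0.60729396, 0.87508404]), 'rotation': array([0.36046276, 0.9387786 , 2.21105083])} 0.9956868489583334
top {'fx': 439.2428033579772, 'fy': 439.2428033579772, 'cx': 322.3971826817773, 'cy': 240.6023436516717, 'k1': -0.0986642979218847, 'position': array([0.4407091 , 0.0110233 , 1.18451114]), 'rotation': array([ 0.06949397, -0.06872087, -1.56595991])} 0.996171875
wrist {'fx': 332.89183703381883, 'fy': 332.89183703381883, 'cx': 320.6686969708586, 'cy': 236.92747202022466, 'k1': -0.017756114726040814, 'position': array([ 0.28972027, -0.53156035,  0.38528667]), 'rotation': array([-0.24377681,  0.16988682, -1.19019649])} 0.99611328125
{'t': np.float64(0.15), 'q': array([-1.283,  0.131,  1.489,  0.   ,  1.523, -0.085]), 'dq': array([-0.   , -0.003, -0.002,  0.   , -0.001,  0.001]), 'joint_torque': array([ 1.0000e-03, -5.6047e+01, -4.9233e+01,  7.7000e-02,  3.1000e-02,
       -0.0000e+00]), 'tool_pos': array([ 0.218, -0.559,  0.404]), 'orientation': array([-3.086, -0.582,  0.   ]), 'force': array([-0.441,  0.088,  0.495]), 'wrist_torque': array([-0.01 ,  0.05 , -0.016]), 'gripper_force': np.float64(0.0), 'opening': np.float64(0.093)}
```

View pics/scene0.png

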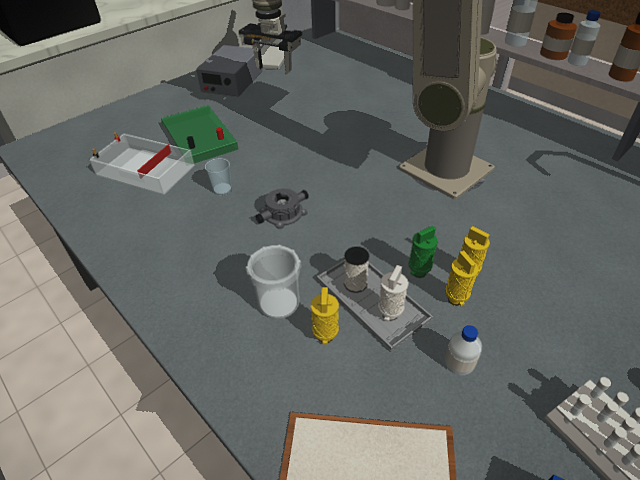

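View pics/top0.png

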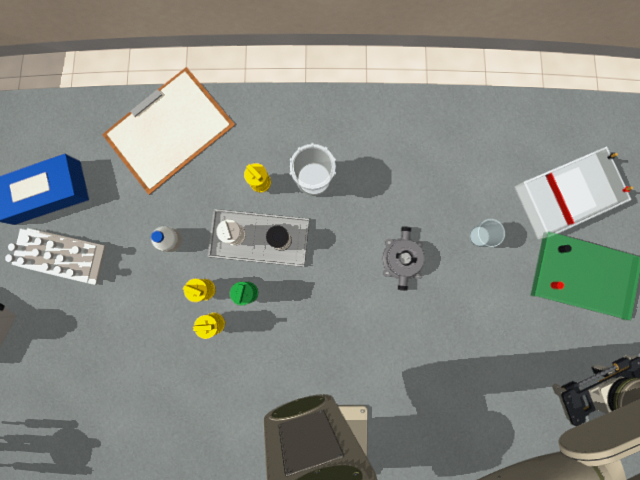

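Candidates, by scene pixel: the white finned cartridge (393,292), the black-topped plain one (356,270), yellow ones at (325,315), (462,278) and (475,245), and a green one (424,250). I choose the white finned one, at top (230,232). The holder is at top (404,258), with its ports at (406,232) and (403,285).

Run:
```python
from h import *
f=np.load("top0.npz",allow_pickle=True);im,d,c=f['im'],f['d'],f['c'].item()
g=np.load("scene0.npz",allow_pickle=True)
cr=lambda I,x,y,r:cv2.resize(I[y-r:y+r,x-r:x+r],(400,400),interpolation=cv2.INTER_CUBIC)
cv2.imwrite("pics/crop1.png",np.hstack([cr(im,230,232,32),cr(im,404,258,36)]))
P=depthpts(c,d)
def sel(z0,z1,u,v,r):
    m=np.zeros((480,640),bool);m[v-r:v+r,u-r:u+r]=1;m&=(P[...,2]>z0)&(P[...,2]<z1);return m
def rect(m,z):
    vv,uu=np.nonzero(m);X=onz(c,np.c_[uu,vv],z)[:,:2];r=cv2.minAreaRect(np.float32(X*1000));return r,X.mean(0),len(X)
for a,b in((.142,.16),(.135,.16)):print('fin',rect(sel(a,b,230,232,25),.146))
print('body',rect(sel(.105,.135,230,232,25),.121))
m=sel(.043,.06,404,258,40);print('holder',rect(m,.05),cv2.minEnclosingCircle(np.float32(onz(c,np.argwhere(m)[:,::-1],.05)[:,:2]*1000)))
print('ports',rect(sel(.015,.06,404,258,45),.025))
print('plain',rect(sel(.09,.125,278,237,25),.105))
print('bowl',rect(sel(.12,.16,313,168,35),.14),'bottle',rect(sel(.08,.14,160,238,25),.11))
print(np.histogram(P[215:250,210:250,2],bins=12))
# both ports dark end caps
for u,v in((406,232),(403,285)):print(P[v,u])
```

```text
fin (((558.5870971679688, 244.82952880859375), (44.506141662597656, 12.89440631866455), 19.732646942138672), array([0.55853479, 0.24471281]), 103)
fin (((558.4636840820312, 243.980712890625), (45.31070327758789, 14.409858703613281), 19.72582244873047), array([0.55828072, 0.2439211 ]), 114)
body (((558.4818115234375, 242.54940795898438), (57.114559173583984, 55.97386932373047), 15.502368927001953), array([0.55679882, 0.24064858]), 316)
holder (((496.5951232910156, -204.0423583984375), (91.47489929199219, 93.611572265625), 89.53426361083984), array([ 0.49719246, -0.20410705]), 811) ((497.5189514160156, -205.15817260742188), 47.78392791748047)
ports (((498.0054016113281, -207.3186492919922), (158.32395935058594, 98.53408813476562), 22.395200729370117), array([ 0.49827348, -0.20743895]), 1302)
plain (((547.0646362304688, 124.03314208984375), (54.66153335571289, 54.6162223815918), 0.23066207766532898), array([0.54645035, 0.1238826 ]), 412)
bowl (((712.8086547851562, 36.71923828125), (111.75755310058594, 114.50326538085938), 86.74618530273438), array([0.71304534, 0.03693949]), 684) bottle (((542.0911865234375, 412.07086181640625), (51.30098342895508, 50.42658233642578), 18.402538299560547), array([0.54273896, 0.41403923]), 306)
(array([944, 450,   0,   0,   0,   0,   0,   0,   0,   0,   0,   6]), array([-0.00605289,  0.09316078,  0.19237445,  0.29158812,  0.39080179,
        0.49001546,  0.58922913,  0.6884428 ,  0.78765646,  0.88687013,
        0.9860838 ,  1.08529747,  1.18451114]))
[ 0.56586202 -0.20904891  0.03446119]
[ 0.42640692 -0.19935015  0.03550536]
```

View pics/crop1.png

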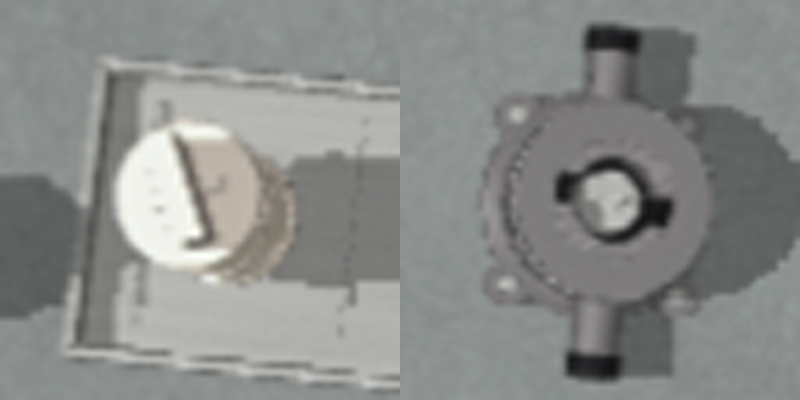

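```bash
cat >> h.py <<'E'
def goto(x,y,z,th,s=None):
    s=s or read_state(); R0=R.from_rotvec(s['orientation']); t=np.radians(th)
    R1=R.from_matrix(np.array([[np.cos(t),np.sin(t),0],[np.sin(t),-np.cos(t),0],[0,0,-1]]))
    X=R0.as_matrix()
    print('yaw now %.2f'%np.degrees(np.arctan2(X[1,0],X[0,0])),'zaxis',X[:,2].round(4),'pos',np.round(s['tool_pos'],4),'t',s['t'])
    print('shift',(R0.inv().apply(np.array([x,y,z])-s['tool_pos'])).round(4),'turn',(R0.inv()*R1).as_rotvec().round(4))
E
python3 -c "
from h import *
goto(.52,.23,.43,19.7)"
```

```text
yaw now 21.36 zaxis [-4.0e-04  1.4e-03 -1.0e+00] pos [ 0.2185 -0.5586  0.4039] t 0.15
shift [ 0.568  -0.6247 -0.0251] turn [-0.0014 -0.0001  0.029 ]
```

Request:
carry_out(targets=[{"hand":70,"x":0.568,"y":-0.625,"z":-0.025,"az":0.029},{"hand":70,"x":0.568,"y":-0.625,"z":-0.025,"az":0.029},{"hand":70,"x":0.568,"y":-0.625,"z":-0.025,"az":0.029},{"hand":70,"x":0.568,"y":-0.625,"z":-0.025,"az":0.029},{"hand":70,"x":0.568,"y":-0.625,"z":-0.025,"az":0.029},{"hand":70,"x":0.568,"y":-0.625,"z":-0.025,"az":0.029},{"hand":70,"x":0.568,"y":-0.625,"z":-0.025,"az":0.029},{"hand":70,"x":0.568,"y":-0.625,"z":-0.025,"az":0.029}])

```text
schema error: expected keys hand, x, y, z, ax, ay, az
```

```bash
python3 -c "
from h import *
goto(.52,.23,.43,19.7)"
```

```text
yaw now 21.36 zaxis [-4.0e-04  1.4e-03 -1.0e+00] pos [ 0.2185 -0.5586  0.4039] t 0.15
shift [ 0.568  -0.6247 -0.0251] turn [-0.0014 -0.0001  0.029 ]
```

Request:
carry_out(targets=[{"hand":70,"x":0.568,"y":-0.625,"z":-0.025,"ax":0,"ay":0,"az":0.029},{"hand":70,"x":0.568,"y":-0.625,"z":-0.025,"ax":0,"ay":0,"az":0.029},{"hand":70,"x":0.568,"y":-0.625,"z":-0.025,"ax":0,"ay":0,"az":0.029},{"hand":70,"x":0.568,"y":-0.625,"z":-0.025,"ax":0,"ay":0,"az":0.029},{"hand":70,"x":0.568,"y":-0.625,"z":-0.025,"ax":0,"ay":0,"az":0.029},{"hand":70,"x":0.568,"y":-0.625,"z":-0.025,"ax":0,"ay":0,"az":0.029},{"hand":70,"x":0.568,"y":-0.625,"z":-0.025,"ax":0,"ay":0,"az":0.029},{"hand":70,"x":0.568,"y":-0.625,"z":-0.025,"ax":0,"ay":0,"az":0.029}])

```text
t: 1.15
tool_pos: [0.397, -0.0899, 0.4196]
orientation: [3.095, 0.537, 0.001]
force: [2.4, -1.3, 0.4]
opening: 0.0652
gripper_force: 0.0
```

```bash
python3 -c "
from h import *
goto(.52,.23,.43,19.7)"
```

```text
yaw now 19.68 zaxis [ 7.e-04 -3.e-04 -1.e+00] pos [ 0.397  -0.0899  0.4196] t 1.15
shift [ 0.2236 -0.2598 -0.0104] turn [ 0.0005 -0.0006 -0.0004]
```

Request:
carry_out(targets=[{"hand":70,"x":0.22,"y":-0.255,"z":-0.01,"ax":0,"ay":0,"az":0},{"hand":70,"x":0.22,"y":-0.255,"z":-0.01,"ax":0,"ay":0,"az":0},{"hand":70,"x":0.22,"y":-0.255,"z":-0.01,"ax":0,"ay":0,"az":0},{"hand":70,"x":0.22,"y":-0.255,"z":-0.01,"ax":0,"ay":0,"az":0},{"hand":70,"x":0.22,"y":-0.255,"z":-0.01,"ax":0,"ay":0,"az":0},{"hand":70,"x":0.22,"y":-0.255,"z":-0.01,"ax":0,"ay":0,"az":0},{"hand":70,"x":0.22,"y":-0.255,"z":-0.01,"ax":0,"ay":0,"az":0},{"hand":70,"x":0.22,"y":-0.255,"z":-0.01,"ax":0,"ay":0,"az":0}])

```text
t: 2.15
tool_pos: [0.5179, 0.2218, 0.4292]
orientation: [3.095, 0.537, -0.001]
force: [-0.5, 0.5, -0.3]
opening: 0.0651
gripper_force: 0.0
```

```bash
cat > w.py <<'E'
from h import *
import sys
def shot(name):
    s=read_state();c=camera_params("wrist");im,d=read_camera("wrist");cv2.imwrite(f"pics/{name}.png",im);np.savez(name,im=im,d=d,c=np.array(c,dtype=object),s=np.array(s,dtype=object));return s,c,im,d,depthpts(c,d)
E
python3 - <<'E'
from w import *
s,c,im,d,P=shot("w1")
near=np.hypot(P[...,0]-.5585,P[...,1]-.2445)<.045
m=near&(P[...,2]>.143)&(P[...,2]<.16)
print(m.sum(),np.median(P[m][:,2]))
vv,uu=np.nonzero(m);X=onz(c,np.c_[uu,vv],.151)[:,:2]
print(cv2.minAreaRect(np.float32(X*1000)),X.mean(0),uu.mean(),vv.mean())
m=near&(P[...,2]>.112)&(P[...,2]<.128);X=onz(c,np.argwhere(m)[:,::-1],.121)[:,:2];print(cv2.minEnclosingCircle(np.float32(X*1000)),len(X))
goto(.5585,.2445,.40,19.7,s)
E
```

```text
842 0.15239266666877077
((558.117431640625, 242.1284637451172), (42.45260238647461, 11.431482315063477), 19.617942810058594) [0.55859415 0.2420391 ] 312.9429928741093 182.353919239905
((558.1868286132812, 242.0767364501953), 28.82626724243164) 2582
yaw now 19.70 zaxis [-8.e-04 -6.e-04 -1.e+00] pos [0.5179 0.2218 0.4292] t 2.15
shift [ 0.0459 -0.0077  0.0291] turn [ 0.0003  0.001  -0.0001]
```

View pics/w1.png

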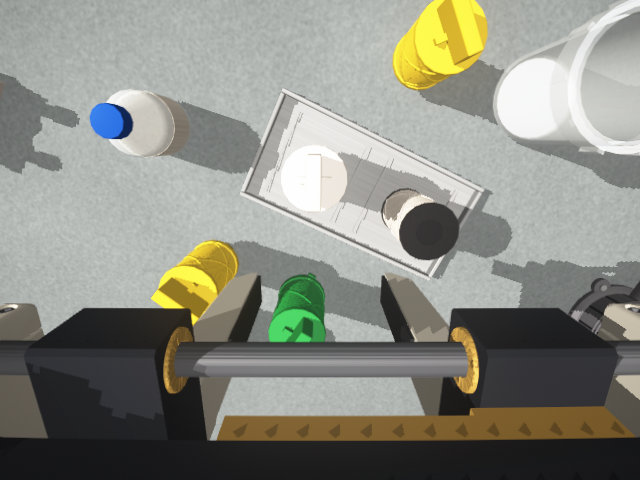

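White finned cartridge is at (313,180) between the finger lines and clear of its neighbours. The plain black-topped one is at (428,230).

Request:
carry_out(targets=[{"hand":60,"x":0.045,"y":-0.006,"z":0.02,"ax":0,"ay":0,"az":0},{"hand":60,"x":0.045,"y":-0.006,"z":0.07,"ax":0,"ay":0,"az":0},{"hand":60,"x":0.045,"y":-0.006,"z":0.1,"ax":0,"ay":0,"az":0},{"hand":60,"x":0.045,"y":-0.006,"z":0.116,"ax":0,"ay":0,"az":0},{"hand":60,"x":0.045,"y":-0.006,"z":0.116,"ax":0,"ay":0,"az":0},{"hand":60,"x":0.045,"y":-0.006,"z":0.116,"ax":0,"ay":0,"az":0}])

```text
t: 2.95
tool_pos: [0.559, 0.243, 0.3157]
orientation: [-3.095, -0.537, -0.005]
force: [-0.3, -0.0, 0.8]
opening: 0.0558
gripper_force: 0.0
```

Run:
```python
from w import *
s,c,im,d,P=shot("w2")
near=np.hypot(P[...,0]-.5583,P[...,1]-.2423)<.03
m=near&(P[...,2]>.112)&(P[...,2]<.128)
print(m.sum())
goto(.5583,.2423,.312,19.65,s)
```

```text
5501
yaw now 19.68 zaxis [ 2.9e-03  9.0e-04 -1.0e+00] pos [0.559  0.243  0.3157] t 2.95
shift [-0.0009  0.0005  0.0037] turn [ 0.0001 -0.003   0.0004]
```

View pics/w2.png

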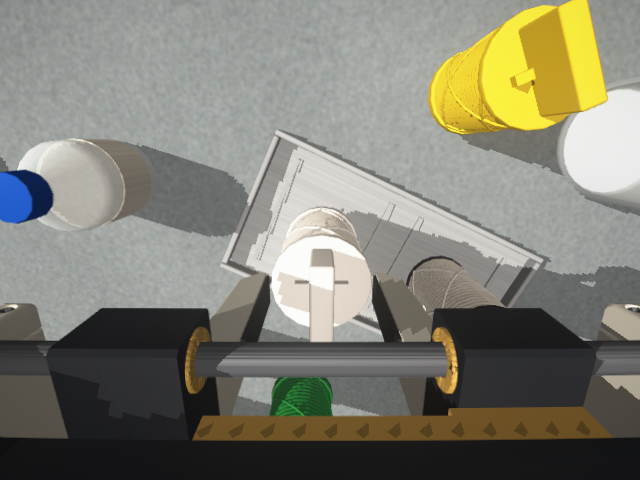

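The fin, at (321,290), sits between the fingers and parallel to them. Next I go down slightly and grip.

Request:
carry_out(targets=[{"hand":60,"x":-0.001,"y":0,"z":0.003,"ax":0,"ay":-0.002,"az":0},{"hand":0,"x":-0.001,"y":0,"z":0.003,"ax":0,"ay":-0.002,"az":0},{"hand":0,"x":-0.001,"y":0,"z":0.003,"ax":0,"ay":-0.002,"az":0},{"hand":0,"x":-0.001,"y":0,"z":0.003,"ax":0,"ay":-0.002,"az":0},{"hand":0,"x":-0.001,"y":0,"z":0.003,"ax":0,"ay":-0.002,"az":0},{"hand":0,"x":-0.001,"y":0,"z":0.003,"ax":0,"ay":-0.002,"az":0}], newtons=45)

```text
t: 3.75
tool_pos: [0.5574, 0.2428, 0.3105]
orientation: [3.095, 0.537, -0.003]
force: [1.0, -1.1, -1.5]
opening: 0.0118
gripper_force: 45.0
```

Request:
carry_out(targets=[{"hand":0,"x":0,"y":0,"z":-0.01,"ax":0,"ay":0,"az":0},{"hand":0,"x":0,"y":0,"z":-0.03,"ax":0,"ay":0,"az":0},{"hand":0,"x":0,"y":0,"z":-0.055,"ax":0,"ay":0,"az":0},{"hand":0,"x":0,"y":0,"z":-0.085,"ax":0,"ay":0,"az":0},{"hand":0,"x":0,"y":0,"z":-0.115,"ax":0,"ay":0,"az":0},{"hand":0,"x":0,"y":0,"z":-0.135,"ax":0,"ay":0,"az":0},{"hand":0,"x":0,"y":0,"z":-0.135,"ax":0,"ay":0,"az":0}])

```text
t: 4.62
tool_pos: [0.5581, 0.243, 0.4484]
orientation: [-3.095, -0.537, -0.004]
force: [0.2, 0.4, -1.7]
opening: 0.0119
gripper_force: 45.0
```

```bash
python3 -c "
from h import *
s=read_state();print(s['opening'],s['force'])
goto(.44,-.20,.45,76,s)"
```

```text
0.011853099516639926 [ 0.17111726  0.35670355 -1.72420692]
yaw now 19.70 zaxis [ 2.5e-03  8.0e-04 -1.0e+00] pos [0.5581 0.243  0.4484] t 4.625
shift [-0.2605  0.3773 -0.0022] turn [ 0.0013 -0.0023 -0.9827]
```

```bash
python3 -c "
from h import *
goto(.470,-.31,.45,76)"
```

```text
yaw now 19.70 zaxis [ 2.5e-03  8.0e-04 -1.0e+00] pos [0.5581 0.243  0.4484] t 4.625
shift [-0.2693  0.491  -0.0022] turn [ 0.0013 -0.0023 -0.9827]
```

Request:
carry_out(targets=[{"hand":0,"x":-0.02,"y":0.037,"z":-0.002,"ax":0,"ay":0,"az":-0.08},{"hand":0,"x":-0.045,"y":0.082,"z":-0.002,"ax":0,"ay":0,"az":-0.18},{"hand":0,"x":-0.072,"y":0.132,"z":-0.002,"ax":0,"ay":0,"az":-0.29},{"hand":0,"x":-0.1,"y":0.182,"z":-0.002,"ax":0,"ay":0,"az":-0.4},{"hand":0,"x":-0.127,"y":0.232,"z":-0.002,"ax":0,"ay":0,"az":-0.51},{"hand":0,"x":-0.154,"y":0.282,"z":-0.002,"ax":0,"ay":0,"az":-0.62},{"hand":0,"x":-0.181,"y":0.332,"z":-0.002,"ax":0,"ay":0,"az":-0.73},{"hand":0,"x":-0.208,"y":0.382,"z":-0.002,"ax":0,"ay":0,"az":-0.84}])

```text
t: 5.62
tool_pos: [0.4898, -0.1885, 0.4464]
orientation: [-2.602, -1.756, 0.004]
force: [1.0, -0.3, -1.4]
opening: 0.0122
gripper_force: 45.0
```

```bash
python3 -c "
from h import *
goto(.470,-.31,.45,76)"
```

```text
yaw now 68.04 zaxis [-3.6e-03  3.0e-04 -1.0e+00] pos [ 0.4898 -0.1885  0.4464] t 5.625
shift [-0.1201  0.0271 -0.0035] turn [-0.0035  0.0008 -0.139 ]
```

Request:
carry_out(targets=[{"hand":0,"x":-0.05,"y":0.012,"z":-0.003,"ax":0,"ay":0,"az":-0.07},{"hand":0,"x":-0.1,"y":0.022,"z":-0.003,"ax":0,"ay":0,"az":-0.133},{"hand":0,"x":-0.115,"y":0.026,"z":-0.003,"ax":0,"ay":0,"az":-0.133},{"hand":0,"x":-0.115,"y":0.026,"z":-0.003,"ax":0,"ay":0,"az":-0.133},{"hand":0,"x":-0.115,"y":0.026,"z":-0.003,"ax":0,"ay":0,"az":-0.133}])

```text
t: 6.25
tool_pos: [0.4717, -0.302, 0.4505]
orientation: [-2.483, -1.922, 0.003]
force: [-0.1, 0.7, -1.4]
opening: 0.0121
gripper_force: 45.0
```

Run:
```python
from w import *
s,c,im,d,P=shot("w3")
near=np.hypot(P[...,0]-.4975,P[...,1]-.205)<2
r=np.hypot(P[...,0]-.4975,P[...,1]+.205)
m=(r<.056)&(P[...,2]>.044)&(P[...,2]<.056)
vv,uu=np.nonzero(m);X=onz(c,np.c_[uu,vv],.05)[:,:2]
print('rim',cv2.minEnclosingCircle(np.float32(X*1000)),len(X),np.median(P[m][:,2]),uu.min(),uu.max(),vv.min(),vv.max())
H=cv2.convexHull(np.float32(X*1000))[:,0];print('ellipse',cv2.fitEllipse(H))
# hole contour
k=cv2.morphologyEx(m.astype(np.uint8),cv2.MORPH_OPEN,np.ones((3,3)))
cs,h=cv2.findContours(k,cv2.RETR_CCOMP,cv2.CHAIN_APPROX_NONE)
for q,hh in zip(cs,h[0]):
    if hh[3]>=0 and len(q)>30:
        Y=onz(c,q[:,0],.05)[:,:2]*1000;ce,ra=cv2.minEnclosingCircle(np.float32(Y));
        rr=np.hypot(*(Y-ce).T);f=Y[rr>ra-4]-ce;a=np.arctan2(f[:,1],f[:,0]);print('hole',ce,ra,'gap ang',np.degrees(np.angle(np.exp(2j*a).mean()))/2%180,len(q))
        inn=Y[rr<21.5];A=np.c_[2*inn,np.ones(len(inn))];so=np.linalg.lstsq(A,(inn**2).sum(1),rcond=None)[0];print('bore',so[:2],np.sqrt(so[2]+so[:2]@so[:2]))
# ports
m=(r<.09)&(r>.062)&(P[...,2]>.015)&(P[...,2]<.05)
Y=P[m][:,:2]-np.array([.4975,-.205]);C=Y.T@Y;w,v=np.linalg.eigh(C);print('ports',m.sum(),np.degrees(np.arctan2(v[1,1],v[0,1])),Y[Y[:,0]>0].mean(0),Y[Y[:,0]<0].mean(0),len(Y[Y[:,0]>0]))
goto(.4975,-.205,.45,76,s)
```

```text
rim ((497.8119201660156, -207.6560821533203), 47.79193115234375) 4989 0.051929872860847714 280 367 73 164
ellipse ((497.8622741699219, -207.26116943359375), (94.40921783447266, 95.3376693725586), 76.18138885498047)
hole (498.27783203125, -208.32330322265625) 28.716386795043945 gap ang 76.15667697739532 135
bore [ 497.80308255 -207.89839165] 20.478833401479072
ports 914 176.00371924288504 [ 0.07291501 -0.00786646] [-0.07267553  0.00200619] 478
yaw now 75.48 zaxis [-2.4e-03  4.0e-04 -1.0e+00] pos [ 0.4717 -0.302   0.4505] t 6.25
shift [0.1004 0.0007 0.0005] turn [-0.0025  0.0002 -0.009 ]
```

View pics/w3.png

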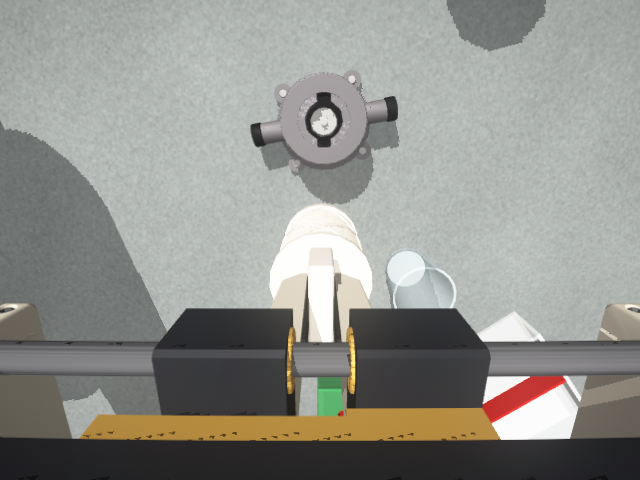

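Run:
```python
from h import *
from scipy.optimize import least_squares
f=np.load("w3.npz",allow_pickle=True);d,c,s=f['d'],f['c'].item(),f['s'].item()
P=depthpts(c,d);Q=R.from_rotvec(s['orientation']).inv().apply(P.reshape(-1,3)-s['tool_pos']).reshape(P.shape)
roi=np.zeros((480,640),bool);roi[200:305,260:380]=1
m=roi&(Q[...,2]>.18)&(Q[...,2]<.2)&(np.abs(Q[...,1])<.035)
print('top z',m.sum(),np.median(Q[m][:,2]));zt=np.median(Q[m][:,2])
g=Q[m];# front arc of the top disc
b=np.round(g[:,1]/.003).astype(int);E=np.array([g[b==k][np.argmax(g[b==k][:,0])] for k in np.unique(b)])
E=E[np.abs(E[:,1])<.025];fit=least_squares(lambda p:np.hypot(E[:,0]-p[0],E[:,1]-p[1])-.029,[0,0]);print('disc centre',fit.x,np.abs(fit.fun).max())
for a,bb in((.2,.22),(.22,.24),(.24,.26),(.26,.275)):
    k=roi&(Q[...,2]>a)&(Q[...,2]<bb)&(np.abs(Q[...,1])<.035)
    if k.sum()>50:
        G=Q[k];fit=least_squares(lambda p:np.hypot(G[:,0]-p[0],G[:,1]-p[1])-.029,[0,0],loss='soft_l1',f_scale=.001);print(a,k.sum(),fit.x.round(4))
```

```text
top z 3338 0.1880533774663029
disc centre [ 0.00040886 -0.00026581] 0.00020964307212480854
0.2 541 [-0.0013 -0.0003]
0.22 479 [-0.0014 -0.0003]
0.24 370 [-0.0012 -0.0003]
0.26 398 [-0.0003 -0.0003]
```

Base mouth at (324,120), gaps up and down in the picture, cartridge held straight. Base centre is (0.4978,-0.2077) and the gap direction is 76°.

Request:
carry_out(targets=[{"hand":0,"x":0.04,"y":0.001,"z":0,"ax":-0.002,"ay":0,"az":-0.009},{"hand":0,"x":0.09,"y":0.001,"z":0,"ax":-0.002,"ay":0,"az":-0.009},{"hand":0,"x":0.097,"y":0.001,"z":0.03,"ax":-0.002,"ay":0,"az":-0.009},{"hand":0,"x":0.097,"y":0.001,"z":0.06,"ax":-0.002,"ay":0,"az":-0.009},{"hand":0,"x":0.097,"y":0.001,"z":0.08,"ax":-0.002,"ay":0,"az":-0.009},{"hand":0,"x":0.097,"y":0.001,"z":0.08,"ax":-0.002,"ay":0,"az":-0.009},{"hand":0,"x":0.097,"y":0.001,"z":0.08,"ax":-0.002,"ay":0,"az":-0.009}])

```text
t: 7.18
tool_pos: [0.4968, -0.2097, 0.3722]
orientation: [2.474, 1.932, 0.0]
force: [-0.5, 0.4, -0.4]
opening: 0.0116
gripper_force: 45.0
```

```bash
python3 -c "
from h import *
s=read_state();print(s['force'],s['wrist_torque'])
goto(.4977,-.2079,.3605,76,s)"
```

```text
[-0.51470227  0.40274122 -0.43241841] [ 0.01648027 -0.03095975 -0.01357182]
yaw now 75.96 zaxis [ 0.0015 -0.0019 -1.    ] pos [ 0.4968 -0.2097  0.3722] t 7.175
shift [0.0019 0.0004 0.0117] turn [ 0.0019  0.0015 -0.0007]
```

Request:
carry_out(targets=[{"hand":0,"x":0.002,"y":0,"z":0.005,"ax":0.002,"ay":0.001,"az":0},{"hand":0,"x":0.002,"y":0,"z":0.01,"ax":0.002,"ay":0.001,"az":0},{"hand":0,"x":0.002,"y":0,"z":0.01,"ax":0.002,"ay":0.001,"az":0},{"hand":0,"x":0.002,"y":0,"z":0.01,"ax":0.002,"ay":0.001,"az":0}])

```text
t: 7.68
tool_pos: [0.497, -0.2077, 0.361]
orientation: [-2.475, -1.932, 0.002]
force: [-0.1, -0.1, -2.1]
opening: 0.0119
gripper_force: 45.0
```

Run:
```python
from w import *
s,c,im,d,P=shot("w4")
print(s['force'],s['wrist_torque'])
goto(.4977,-.2079,.3605,76,s)
a,_=read_camera("scene");
e=cv2.resize(a[110:230,220:340],(400,400),interpolation=cv2.INTER_CUBIC)
cv2.imwrite("pics/c4.png",np.hstack([e,cv2.resize(im[100:340,200:440],(400,400))]))
```

```text
[-0.05185691 -0.1269892  -2.07774304] [-0.0558264 -0.1158164 -0.0128098]
yaw now 75.96 zaxis [-1.7e-03  3.0e-04 -1.0e+00] pos [ 0.497  -0.2077  0.361 ] t 7.675
shift [-0.      0.0007  0.0005] turn [-0.0017  0.0001 -0.0008]
```

View pics/c4.png

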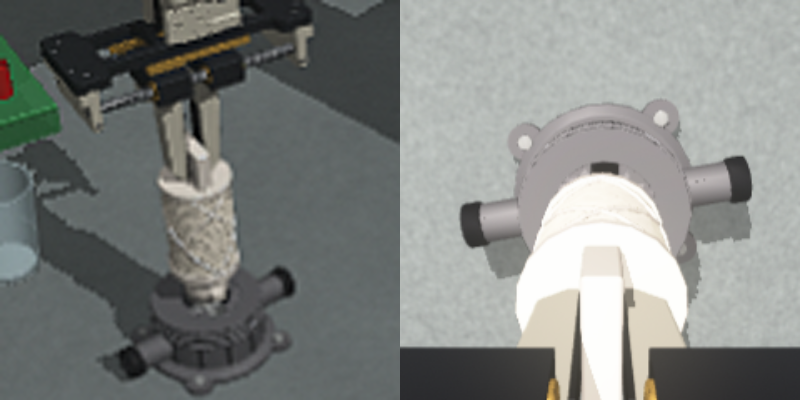

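The spigot stands just above the mouth and the fin is in line with the gap (gap at (605,165) in the right crop). I descend gently.

Request:
carry_out(targets=[{"hand":0,"x":0,"y":0.0007,"z":0.003,"ax":-0.0015,"ay":0,"az":0},{"hand":0,"x":0,"y":0.0007,"z":0.006,"ax":-0.0015,"ay":0,"az":0},{"hand":0,"x":0,"y":0.0007,"z":0.009,"ax":-0.0015,"ay":0,"az":0},{"hand":0,"x":0,"y":0.0007,"z":0.011,"ax":-0.0015,"ay":0,"az":0},{"hand":0,"x":0,"y":0.0007,"z":0.011,"ax":-0.0015,"ay":0,"az":0}])

```text
t: 8.4
tool_pos: [0.4976, -0.2078, 0.3496]
orientation: [-2.476, -1.933, 0.001]
force: [0.5, -0.4, -2.2]
opening: 0.0116
gripper_force: 45.0
```

```bash
python3 -c "
from h import *
s=read_state();print(s['force'],s['wrist_torque'])
goto(.4977,-.2079,.3355,76,s)"
```

```text
[ 0.51823917 -0.43826136 -2.16303429] [-0.02637906 -0.05261577  0.06572947]
yaw now 75.96 zaxis [-6.e-04  2.e-04 -1.e+00] pos [ 0.4976 -0.2078  0.3496] t 8.4
shift [-0.0001  0.0001  0.0141] turn [-0.0006 -0.     -0.0007]
```

Request:
carry_out(targets=[{"hand":0,"x":0,"y":0,"z":0.002,"ax":0,"ay":0,"az":0},{"hand":0,"x":0,"y":0,"z":0.004,"ax":0,"ay":0,"az":0},{"hand":0,"x":0,"y":0,"z":0.006,"ax":0,"ay":0,"az":0},{"hand":0,"x":0,"y":0,"z":0.0075,"ax":0,"ay":0,"az":0},{"hand":0,"x":0,"y":0,"z":0.0075,"ax":0,"ay":0,"az":0}])

```text
t: 9.02
tool_pos: [0.4976, -0.2078, 0.3423]
orientation: [-2.476, -1.933, 0.0]
force: [-0.9, -0.5, -2.2]
opening: 0.0119
gripper_force: 45.0
```

Request:
carry_out(targets=[{"hand":0,"x":0,"y":0,"z":0.002,"ax":0,"ay":0,"az":0},{"hand":0,"x":0,"y":0,"z":0.004,"ax":0,"ay":0,"az":0},{"hand":0,"x":0,"y":0,"z":0.006,"ax":0,"ay":0,"az":0},{"hand":0,"x":0,"y":0,"z":0.008,"ax":0,"ay":0,"az":0},{"hand":0,"x":0,"y":0,"z":0.009,"ax":0,"ay":0,"az":0},{"hand":0,"x":0,"y":0,"z":0.009,"ax":0,"ay":0,"az":0}])

```text
t: 9.78
tool_pos: [0.4979, -0.2079, 0.3347]
orientation: [2.475, 1.933, 0.001]
force: [-2.3, 1.0, 8.7]
opening: 0.0115
gripper_force: 45.0
```

```bash
python3 -c "
from h import *
s=read_state();print(s['force'],s['wrist_torque'])
goto(.4977,-.2079,.3305,76,s)"
```

```text
[-2.28045594  1.04573371  8.65993688] [0.27333139 0.6609851  0.00575862]
yaw now 75.97 zaxis [ 1.1e-03 -8.0e-04 -1.0e+00] pos [ 0.4979 -0.2079  0.3347] t 9.775
shift [-0.     -0.0002  0.0042] turn [ 0.0013  0.0005 -0.0006]
```

Request:
carry_out(targets=[{"hand":0,"x":0,"y":0,"z":0.002,"ax":0,"ay":0,"az":0},{"hand":0,"x":0,"y":0,"z":0.004,"ax":0,"ay":0,"az":0},{"hand":0,"x":0,"y":0,"z":0.0045,"ax":0,"ay":0,"az":0},{"hand":0,"x":0,"y":0,"z":0.0045,"ax":0,"ay":0,"az":0}], newtons=55)

```text
t: 10.28
tool_pos: [0.498, -0.208, 0.3308]
orientation: [2.475, 1.932, 0.001]
force: [-3.6, 2.3, 12.8]
opening: 0.0115
gripper_force: 55.0
```

```bash
python3 -c "
from h import *
s=read_state();print(s['force'],s['wrist_torque'])
goto(.4978,-.2079,.3305,-4,s)"
```

```text
[-3.61054509  2.32230581 12.80066468] [ 0.4991464   0.97106968 -0.01415671]
yaw now 75.97 zaxis [ 0.0016 -0.0011 -1.    ] pos [ 0.498  -0.208   0.3308] t 10.275
shift [ 0.     -0.0002  0.0003] turn [ 2.0000e-03 -7.0000e-04  1.3957e+00]
```

Request:
carry_out(targets=[{"hand":0,"x":0,"y":-0.0004,"z":0.0003,"ax":0,"ay":0,"az":0.06},{"hand":0,"x":0,"y":-0.0004,"z":0.0003,"ax":0,"ay":0,"az":0.16},{"hand":0,"x":0,"y":-0.0004,"z":0.0003,"ax":0,"ay":0,"az":0.26},{"hand":0,"x":0,"y":-0.0004,"z":0.0003,"ax":0,"ay":0,"az":0.36},{"hand":0,"x":0,"y":-0.0004,"z":0.0003,"ax":0,"ay":0,"az":0.46},{"hand":0,"x":0,"y":-0.0004,"z":0.0003,"ax":0,"ay":0,"az":0.56},{"hand":0,"x":0,"y":-0.0004,"z":0.0003,"ax":0,"ay":0,"az":0.66},{"hand":0,"x":0,"y":-0.0004,"z":0.0003,"ax":0,"ay":0,"az":0.7}])

```text
t: 11.28
tool_pos: [0.498, -0.2081, 0.331]
orientation: [2.987, 0.963, 0.004]
force: [-2.5, 1.2, 12.9]
opening: 0.0117
gripper_force: 55.0
```

```bash
python3 -c "
from h import *
s=read_state();print(s['force'],s['wrist_torque'])
goto(.4978,-.2079,.3305,-4,s)"
```

```text
[-2.49898276  1.21813859 12.85701142] [0.24638178 0.59711073 0.17935123]
yaw now 35.74 zaxis [ 0.0031 -0.002  -1.    ] pos [ 0.498  -0.2081  0.331 ] t 11.275
shift [-0.     -0.0003  0.0005] turn [ 0.0029 -0.0025  0.6936]
```

Request:
carry_out(targets=[{"hand":0,"x":0,"y":-0.0003,"z":0.0003,"ax":0.001,"ay":-0.001,"az":0.1},{"hand":0,"x":0,"y":-0.0003,"z":0.0003,"ax":0.001,"ay":-0.001,"az":0.2},{"hand":0,"x":0,"y":-0.0003,"z":0.0003,"ax":0.002,"ay":-0.002,"az":0.3},{"hand":0,"x":0,"y":-0.0003,"z":0.0003,"ax":0.002,"ay":-0.002,"az":0.4},{"hand":0,"x":0,"y":-0.0003,"z":0.0003,"ax":0.002,"ay":-0.002,"az":0.5},{"hand":0,"x":0,"y":-0.0003,"z":0.0003,"ax":0.002,"ay":-0.002,"az":0.6},{"hand":0,"x":0,"y":-0.0003,"z":0.0003,"ax":0.002,"ay":-0.002,"az":0.67},{"hand":0,"x":0,"y":-0.0003,"z":0.0003,"ax":0.002,"ay":-0.002,"az":0.7}])

```text
t: 12.28
tool_pos: [0.498, -0.2078, 0.3309]
orientation: [3.139, -0.118, 0.002]
force: [-0.6, 2.1, 13.3]
opening: 0.0115
gripper_force: 55.1
```

```bash
python3 -c "
from h import *
s=read_state();print(s['force'],s['wrist_torque'])
goto(.4978,-.2079,.3305,-4,s)"
```

```text
[-0.58297975  2.05382919 13.29679771] [0.53410442 0.3265788  0.34663375]
yaw now -4.32 zaxis [ 1.4e-03 -5.0e-04 -1.0e+00] pos [ 0.498  -0.2078  0.3309] t 12.275
shift [-0.0002  0.0001  0.0004] turn [ 0.0004 -0.0014 -0.0056]
```

Request:
carry_out(targets=[{"hand":0,"x":0,"y":0,"z":0,"ax":0,"ay":0,"az":0.02},{"hand":0,"x":0,"y":0,"z":0,"ax":0,"ay":0,"az":0.035},{"hand":0,"x":0,"y":0,"z":0,"ax":0,"ay":0,"az":0.035}])

```text
t: 12.65
tool_pos: [0.4981, -0.2074, 0.3309]
orientation: [-3.137, 0.171, -0.003]
force: [0.5, 2.8, 12.7]
opening: 0.0117
gripper_force: 55.1
```

```bash
python3 -c "
from h import *
s=read_state();print(s['force'],s['wrist_torque'])
goto(.4978,-.2079,.338,-4,s)"
```

```text
[ 0.4573557  2.8109296 12.7389584] [0.7927869  0.24648421 0.4131076 ]
yaw now -6.23 zaxis [ 1.6e-03  2.0e-04 -1.0e+00] pos [ 0.4981 -0.2074  0.3309] t 12.65
shift [-0.0002  0.0005 -0.0071] turn [-0.0004 -0.0016 -0.0389]
```

Request:
carry_out(targets=[{"hand":0,"x":0,"y":0.0003,"z":0,"ax":0,"ay":-0.001,"az":-0.025},{"hand":0,"x":0,"y":0.0003,"z":-0.002,"ax":0,"ay":-0.001,"az":-0.03},{"hand":0,"x":0,"y":0.0003,"z":-0.004,"ax":0,"ay":-0.001,"az":-0.03},{"hand":0,"x":0,"y":0.0003,"z":-0.006,"ax":0,"ay":-0.001,"az":-0.03},{"hand":0,"x":0,"y":0.0003,"z":-0.0065,"ax":0,"ay":-0.001,"az":-0.03},{"hand":0,"x":0,"y":0.0003,"z":-0.0065,"ax":0,"ay":-0.001,"az":-0.03}])

```text
t: 13.4
tool_pos: [0.498, -0.2077, 0.3365]
orientation: [-3.138, 0.124, -0.0]
force: [1.7, 1.6, 6.6]
opening: 0.0118
gripper_force: 55.0
```

```bash
python3 -c "
from h import *
s=read_state();print(s['force'],s['wrist_torque'])
goto(.4978,-.2079,.3376,-4,s)"
```

```text
[1.66931766 1.63478934 6.62977198] [ 0.62280694 -0.41688261 -0.05802258]
yaw now -4.53 zaxis [ 2.e-04  8.e-04 -1.e+00] pos [ 0.498  -0.2077  0.3365] t 13.4
shift [-0.0002  0.0002 -0.0011] turn [-0.0008 -0.0001 -0.0092]
```

Request:
carry_out(targets=[{"hand":0,"x":0,"y":0,"z":-0.001,"ax":0,"ay":0,"az":-0.005},{"hand":0,"x":0,"y":0,"z":-0.0018,"ax":0,"ay":0,"az":-0.005},{"hand":0,"x":0,"y":0,"z":-0.0018,"ax":0,"ay":0,"az":-0.005},{"hand":0,"x":0,"y":0,"z":-0.0018,"ax":0,"ay":0,"az":-0.005}])

```text
t: 13.9
tool_pos: [0.4977, -0.2077, 0.3373]
orientation: [-3.138, 0.116, 0.002]
force: [5.7, 1.5, 3.3]
opening: 0.0114
gripper_force: 55.0
```

Run:
```python
from w import *
s,c,im,d,P=shot("w5")
print(s['force'],s['wrist_torque'],s['gripper_force'])
goto(.4978,-.2079,.3376,-4,s)
a,_=read_camera("scene");t,_=read_camera("top")
cv2.imwrite("pics/c5.png",np.hstack([cv2.resize(x,(400,400),interpolation=cv2.INTER_CUBIC) for x in(a[110:230,220:340],im[100:340,200:440])]))
```

```text
[5.73509979 1.52854851 3.29160962] [ 0.65018396 -1.39057181 -0.02868541] 54.995861649513245
yaw now -4.25 zaxis [-0.0012  0.0011 -1.    ] pos [ 0.4977 -0.2077  0.3373] t 13.9
shift [ 0.0001  0.0002 -0.0003] turn [-0.001   0.0013 -0.0043]
```

View pics/c5.png

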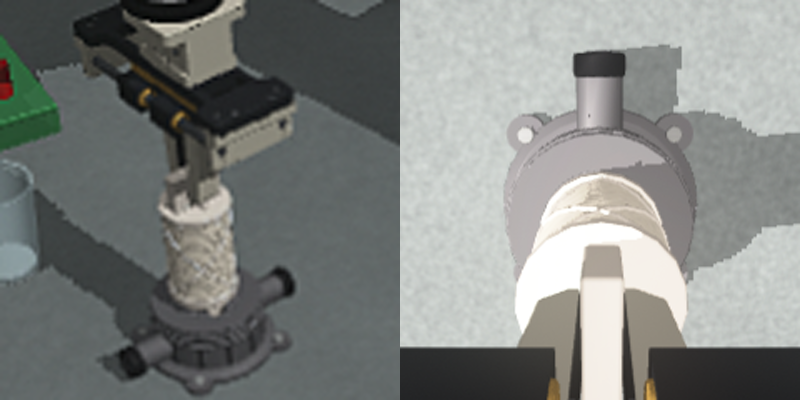

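Request:
carry_out(targets=[{"hand":0,"x":0.0005,"y":0.0001,"z":-0.0003,"ax":0,"ay":0.001,"az":0},{"hand":0,"x":0.0008,"y":0.0001,"z":-0.0007,"ax":0,"ay":0.001,"az":0},{"hand":0,"x":0.0008,"y":0.0001,"z":-0.0007,"ax":0,"ay":0.001,"az":0},{"hand":0,"x":0.0008,"y":0.0001,"z":-0.0007,"ax":0,"ay":0.001,"az":0}])

```text
t: 14.55
tool_pos: [0.498, -0.2079, 0.3373]
orientation: [-3.138, 0.117, 0.003]
force: [4.2, 2.5, 2.2]
opening: 0.0115
gripper_force: 55.0
```

```bash
python3 -c "
from h import *
s=read_state();print(s['force'],s['wrist_torque'])
goto(.4978,-.2079,.3376,-4,s)"
```

```text
[4.16735296 2.50064142 2.17017358] [ 0.62947308 -1.21690745 -0.07094462]
yaw now -4.25 zaxis [-0.0021  0.0014 -1.    ] pos [ 0.498  -0.2079  0.3373] t 14.55
shift [-0.0002 -0.     -0.0003] turn [-0.0013  0.0022 -0.0044]
```

The height no longer rises as I ease off, so the lugs are seated in their notches. The fin is at -4.2° against the ports' -4°, and the grip holds at 55 N. Handing in.

```bash
python3 -c "
from h import *
print(robot.close_job())"
```

```text
the job is handed in; nothing more can be done
None
```

The finned cartridge is plugged into the filter base, turned clockwise about 80° and seated in its notches, with the fin in line with the ports; it is upright and still gripped at 55 N, and I handed the job in at about 14.6 s with no verdict shown.

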